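# Third hand: tilt a heat spreader up against the sprung stop and hold it there

## Task

Pull the fixture's flap all the way down by its bar, lay the T-shaped aluminium heat spreader on it rib up, centred, lengthwise from ledge to bar with its end at or near the ledge, and let go of it. Then bring the flap back up with the part on it, so that the rib presses against the sprung backstop pad with a steady force of about 11 N (flap upright, pad pushed back about 11 mm), so that a colleague can drive the screws. Finish while holding the flap in that position, not letting go, and leave everything else on the bench where it is.

Things in the scene. Friction and masses are not known exactly. Their poses are not given: they have to be found in the camera images.
- spreader: THE PART: bare aluminium T-profile bar lying on its flat base: base 80 (its x) x 56 (y) x 10 mm (z); on it one solid rib 24 mm wide (y), 16 mm high, along the full 80 mm (x); 26 mm high in all, 0.16 to 0.28 kg. Origin: centre of the base's underside, z up. Ends alike. Grip it across the rib from above.
- fixture: Pressing fixture, fixed to the bench, may be yawed. Origin: on the bench straight below the middle of the hinge line, which is 45 mm up. x points from flap to back plate (roughly away from the robot), y along the hinge. Base plate x -115 to 100, y +-85, 14 mm thick; hinge cheeks at y +-72, 56 mm high; upright back plate, front face at x 68, 120 mm wide, top 125 mm up.
- panel: The fixture's flap, hinged at its lower edge: aluminium plate 120 mm wide, 8 thick, to 105 mm from the hinge. Origin: middle of the hinge line; z along the plate to the bar, y along the hinge, x out of the inner face (x = 0 is that face). A white ledge 90 wide, 6 thick (z 0 to 6) stands 24 mm out of the inner face at the hinge. Flap down: inner face level, up, 45 mm over the bench.
- flap (a joint): Angle of the flap: 0 upright, positive leaning to the robot, 1.571 level (fully down, against its stop), least -0.15. Starts at 0 to 0.2. Hinge friction 0.12 N m, flap 0.35 kg: near upright it stays put, further over it falls open if let go; once down it stays down.
- bar (a point): Centre of the flap's round steel pull bar, 14 mm diameter, 124 long, parallel to the hinge, at panel x -4, z 160 mm. Two arms 8 mm wide at y +-52 carry it; between them is an open gap of 48 mm from bar to plate. Pinch it from above between the arms: it turns in the pads, so the tool can point down all along the arc. Flap down: bar 41 mm above the bench. Axes as the panel's.
- seat (a point): Where the centre of the part's underside belongs: on the flap's inner face, panel x 0, y 0, z 46 mm; axes as the panel's. There the base lies on the face, the part's length runs from ledge to bar and its end touches the ledge. Put down a little short of the ledge, it slides onto it as the flap rises.
- pad: Sprung white backstop pad behind the flap: 90 mm wide, 30 to 85 mm above the hinge line, on two spring rods before the back plate. Origin: hinge height, in the plane of its front face, 15 mm behind the hinge line at rest; axes as the fixture's. The seated part's rib meets it as the flap comes up; with the flap exactly upright the part pushes it back 11 mm.
- backstop (a joint): How far the sprung pad is pushed back, in m: 0 at rest (and at the start), at most 0.025. The spring gives 1 N per mm: 0.011 means the part is pressed with 11 N.
- finned_sink: a bare aluminium heat sink, 75 x 60 mm and 32 mm high, six thin upright fins on a thin plate. It looks like stock for the same job but is not the part. Origin: centre of its underside. Leave alone.
- inlet: a black plastic mains inlet block 48 x 28 x 30 mm. Origin: centre of its underside. Leave alone.
- capacitor: a black can capacitor standing upright, 35 mm diameter, 45 mm high. Origin: centre of its underside. Leave alone.
- screwdriver: a screwdriver lying on the bench, handle to its -x. Leave alone.
- screw_tray: an open black tray of screws, 130 x 100 x 45 mm. Origin: centre of its underside. Leave alone.
- board: a yellowish circuit board with components lying on the bench, 160 x 120 mm, up to 24 mm high. Origin: centre of its underside. Leave alone.
- tape_roll: a roll of clear tape lying flat, 80 mm diameter, 25 mm high. Origin: centre of its underside. Leave alone.
Mind the look-alikes: they are no part of the job. What is shaped like the spreader but green or orange is not meant.

How it is judged:
By the outcome, as a careful person would: the job done as asked, in the order asked, and still so for the second after the job is handed in, while the arm keeps its last pose, push and grip.
It also fails if it takes over 72 s, if anything falls off the work surface, if the arm or the gripper's body presses on something with over 40 N, if the wrist force passes 120 N, or if a joint passes its speed limit or range.

## Robot

A 6-joint arm with a two-finger parallel gripper is mounted at the origin on the work surface. World frame = base frame: x ahead of the robot, y to its left, z up, the work surface at z = 0. Lengths are in m, angles in rad, forces in N, time in s.
With the tool pointing down it reaches from about 0.275 to 0.75 m from the base axis. Payload 10.2 kg.
Tool frame: the origin (TCP) lies midway between the tips of the shut fingers; the grasp point (between the pads) lies 19 mm behind it; x points along the fingers, y is the direction in which the jaws open and shut, and the axes are right-handed (so a half turn about x gives the same grasp; the last joint's range is limited). The gripper opens to 88 mm and grips with 3 to 60 N. Pads are 18 mm wide; open, the fingers measure 123 mm over their backs; the gripper's body (75 mm by 187 mm) begins 45 mm behind the grasp point.
Start: joints at [0.967, 0.313, 1.498, -0, 1.331, -0.223], TCP at [0.195, 0.487, 0.218] pointing down, gripper open.
Joint ranges: [-2.94, 2.94], [-0.97, 2.17], [0.19, 2.56], [-1.23, 4.37], [0.02, 3.11], [-2.88, 2.88]. Speed limits (rad/s): [2.39, 2.39, 3.01, 3.14, 3.14, 3.14].

## Interface

Orientations are given as a 3x3 rotation matrix whose columns are the frame's x, y, z axes.
In Python, from bench import bot gives the robot as it stands. The module is installed in compiled form; this text tells all that it offers.
- The arm moves only by the shell command python3 -m inch 'ROWS' [OPENING]. ROWS is JSON, a list of rows, each a list of 4 numbers: the shift along the tool's x, y, z in mm, then the turn about the tool's x in degrees. A call has 1 to 20 rows; each row is the pose to reach, as a shift and turn from the pose commanded when the call began, along the tool's axes at that moment; what a row does not reach only later rows make up. A row lasts 1/8 s, in which the tool goes at most 62.5 mm and 10.7 degrees, less where a joint would pass 70% of its speed; a pose out of reach is approached as far as the arm can. A call with a gripper value outside its range is refused whole. OPENING is the opening, from 0 (shut) to 1 (fully open), set as the call begins (- or left out, the last holds). The fingers move at their own pace and stop on an object; the grip force is fixed at half the most. Time passes only in rows, so rows that repeat a pose let the fingers close. It gives the time, the measured TCP pose, the force and the opening at its end, in the units of the state.
- bot.state(): the state, without advancing time (a new reading comes with each control period).
- bot.read_camera(name): name is "scene" or "top" or "wrist"; returns the picture (400x640x3 uint8, blue, green, red); there is no depth.
- bot.get_calibration(name): a dict with "mtx" (3x3 intrinsics, pixels), "position" and "orientation" of the camera in the world. Camera axes: x right, y down, z forward; pixel columns grow to the right and rows downward; lengths in m; the calibration is good to about 2 mm. A picture is of the moment at which its call begins: read the wrist's pose just before it. get_calibration takes no time and is no camera call; for the wrist camera it gives the pose at the moment of the call.
- bot.hand_in(): hands the job in, once; it reports no verdict.
The state is a dict: "time": time; "joint_positions": joint angles; "qvel": joint speeds; "joint_torque": joint torques, N m; "tool_pos": TCP position; "tool_rot": TCP orientation; "wrist_force": force on the tool from outside, world axes, zero at the start; "torque": the same for the moment, N m; "gripper_width": finger opening in m.
Only numpy, scipy, OpenCV 4.12 (cv2) and the standard library are available. Lean on these libraries where they do the work, as an engineer would, in place of code of your own. Each camera call takes 0.05 s, during which the arm holds its last target. There are 200 camera calls.

## Working session

There is one attempt and no reset: what is moved stays moved. The work goes in short steps, Python scripts to look and compute and a shell command to move; the robot and the scene stay as the last step left them, time stands still between calls to the robot, and variables do not carry over. Pictures are saved under pics/ and viewed, about 8 in all and at most 12, crops included, and the job is handed in when it is done.

```bash
mkdir -p pics
python3 - <<'E'
from bench import bot
import cv2
s=bot.state();print(s)
for n in("scene","top"):
    cv2.imwrite(f"pics/{n}0.png",bot.read_camera(n));c=bot.get_calibration(n);print(n,c)
E
```

```text
{'time': 0.0, 'joint_positions': array([ 9.66606586e-01,  3.13419111e-01,  1.49839990e+00, -5.46494565e-06,
        1.33102290e+00, -2.23407099e-01]), 'qvel': array([0.00025689, 0.0001728 , 0.00038903, 0.00048586, 0.00146783,
       0.00035755]), 'joint_torque': array([-2.45375277e-04, -4.02205610e+01, -2.52262473e+01,  6.93758251e-02,
        3.52961454e-02, -8.37244966e-05]), 'tool_pos': array([0.19497592, 0.48716546, 0.2174909 ]), 'tool_rot': array([[-7.05324154e-04,  3.71645529e-01,  9.28374441e-01],
       [-1.03110147e-03,  9.28373908e-01, -3.71646099e-01],
       [-9.99999220e-01, -1.21937922e-03, -2.71600289e-04]]), 'wrist_force': array([-0.14337926, -0.13764566, -0.20865925]), 'torque': array([0.03490089, 0.00060147, 0.04829528]), 'gripper_width': 0.08822502684078659}
scene {'mtx': array([[467.19527451,   0.        , 323.52813843],
       [  0.        , 467.19527451, 194.73892247],
       [  0.        ,   0.        ,   1.        ]]), 'position': array([1.1250879 , 0.59590633, 1.16244205]), 'orientation': array([[-0.70795641,  0.53666477, -0.45911724],
       [ 0.70622788,  0.54374931, -0.45340806],
       [ 0.00631655, -0.64523454, -0.76395843]])}
top {'mtx': array([[419.2730172 ,   0.        , 315.04333141],
       [  0.        , 419.2730172 , 199.60872959],
       [  0.        ,   0.        ,   1.        ]]), 'position': array([ 0.21599643, -0.00548951,  1.47223255]), 'orientation': array([[ 0.03720099, -0.97574221,  0.21573879],
       [-0.99930622, -0.0367076 ,  0.0062948 ],
       [ 0.00177715, -0.21582328, -0.97643082]])}
```

View pics/scene0.png

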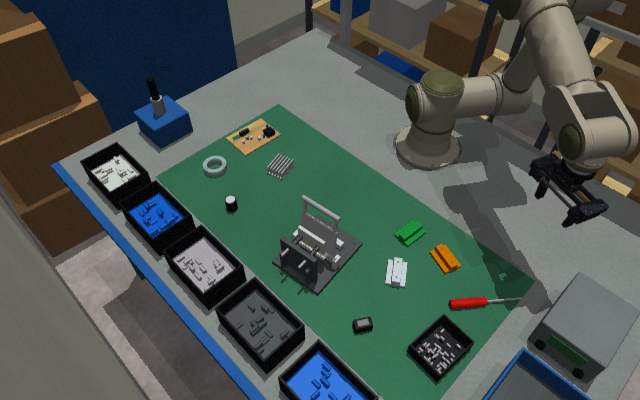

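View pics/top0.png

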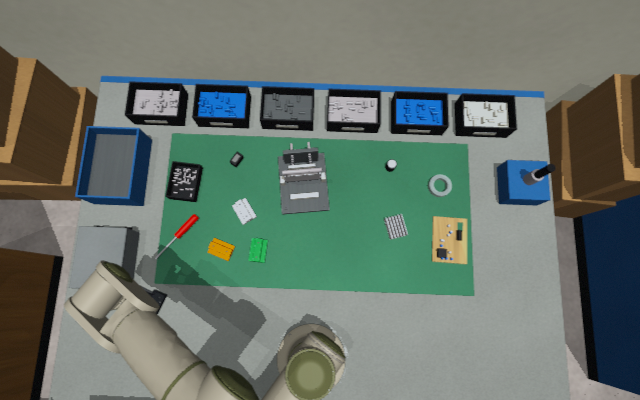

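Scene: the robot is at the top right and the fixture is at (310,245) with its flap up. Candidates in the top view are the bare silver T at (244,211), orange (221,249), green (258,250) and the finned sink (396,226). Only the silver one fits: bare aluminium with a single solid rib. I'll confirm it in enlarged crops.

Run:
```python
import cv2,numpy as np
a=cv2.imread("pics/top0.png")[140:230,220:340];b=cv2.imread("pics/scene0.png")[190:300,265:415]
a=cv2.resize(a,(720,540),interpolation=cv2.INTER_CUBIC)
b=cv2.resize(b,(750,550),interpolation=cv2.INTER_CUBIC)
cv2.imwrite("pics/ta.png",a);cv2.imwrite("pics/sb.png",b)
```

```text
(no output)
```

View pics/ta.png

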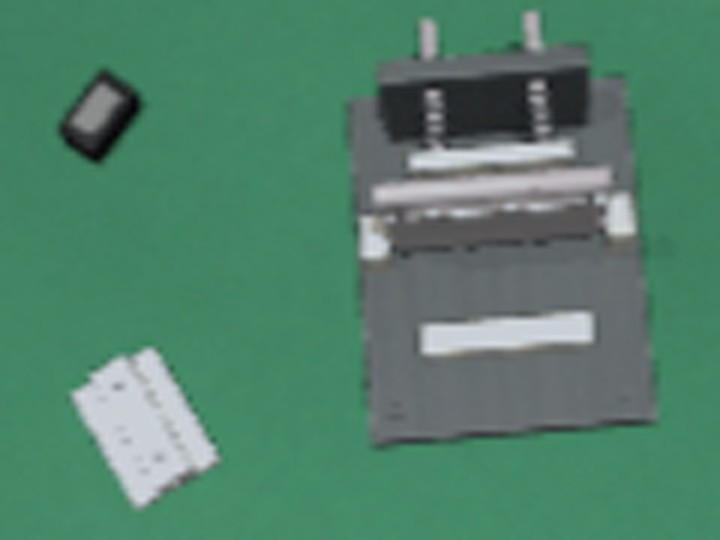

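View pics/sb.png

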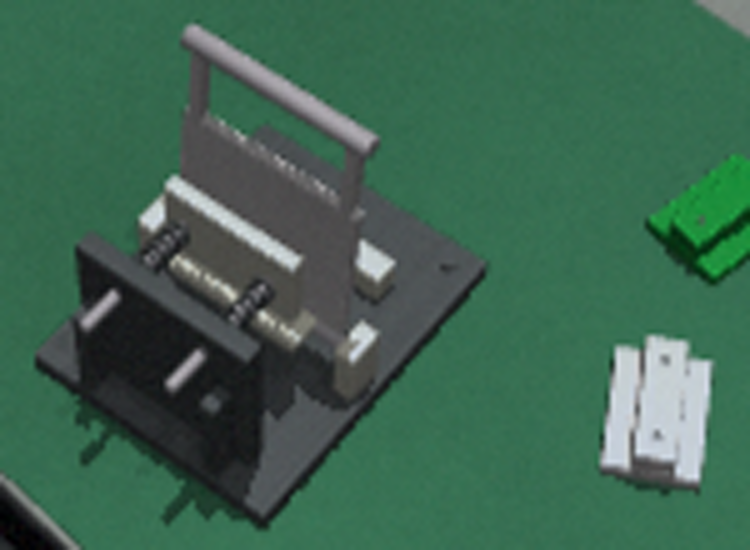

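The crops confirm the silver T as the part: a solid single rib with bare metal, at top crop (145,425) and scene crop (655,410). I'll fit poses from the corners.

```bash
cat > h.py <<'E'
import numpy as np
from bench import bot
from scipy.optimize import least_squares
def proj(c,P):
    q=(np.atleast_2d(P)-c["position"])@c["orientation"]
    return q[:,:2]/q[:,2:]*[c["mtx"][0,0],c["mtx"][1,1]]+c["mtx"][:2,2]
def Rz(a): c,s=np.cos(a),np.sin(a); return np.array([[c,-s,0],[s,c,0],[0,0,1]])
def ta(u,v): return [220+(u+.5)/6-.5,140+(v+.5)/6-.5]
def sb(u,v): return [265+(u+.5)/5-.5,190+(v+.5)/5-.5]
T,S=bot.get_calibration("top"),bot.get_calibration("scene")
def fit(model,obs,p0):
    def f(p):
        return np.concatenate([ (proj(c,model(p,k))-uv).ravel() for c,k,uv in obs])
    r=least_squares(f,p0,loss="soft_l1"); return r.x,f(r.x).reshape(-1,2)
E
cat > f.py <<'E'
from h import *
np.set_printoptions(precision=4,suppress=True)
def M(p,k):
    if k[0]=="bar":
        t=p[3]; k=np.array([-.004*np.cos(t)-.160*np.sin(t),k[1],.045+.160*np.cos(t)-.004*np.sin(t)])
    return np.r_[p[:2],0]+Rz(p[2])@np.asarray(k,float)
z=.014
o=[(T,(-.115,.085,z),ta(375,438)),(T,(-.115,-.085,z),ta(657,418)),(T,(.1,.085,z),ta(350,102)),(T,(.1,-.085,z),ta(625,80)),
(S,(-.115,.085,z),sb(485,265)),(S,(.1,.085,z),sb(265,515)),(S,(.1,-.085,z),sb(37,355)),
(T,("bar",.062),ta(374,194)),(T,("bar",-.062),ta(611,177)),(S,("bar",.062),sb(375,145)),(S,("bar",-.062),sb(190,37)),
(T,(.068,.06,.125),ta(383,80)),(T,(.068,-.06,.125),ta(585,60))]
x,r=fit(M,o,[.5,.05,0,.1]);print("fix",x);print(r)
def P(p,k): return np.r_[p[:2],0]+Rz(p[2])@np.asarray(k,float)
q=np.array
o=[(S,(-.04,-.028,.01),sb(615,347)),(S,(-.04,.028,.01),sb(712,362)),(S,(.04,.028,.01),sb(700,483)),(S,(.04,-.028,.01),sb(600,466)),
(S,(-.04,-.012,.026),sb(647,337)),(S,(-.04,.012,.026),sb(688,342)),(S,(.04,.012,.026),sb(677,462)),(S,(.04,-.012,.026),sb(633,458)),
(T,(.04,.028,.01),ta(73,393)),(T,(-.04,.028,.01),ta(140,507)),(T,(-.04,-.028,.01),ta(217,462)),(T,(.04,-.028,.01),ta(150,350))]
x,r=fit(P,o,[.4,.15,.5]);print("part",x);print(r)
E
python3 f.py
```

```text
fix [0.608  0.0526 0.1273 0.1103]
[[-1.0754  1.0006]
 [-0.2187  0.1044]
 [-1.1865 -0.7766]
 [-0.5956 -1.0764]
 [-0.0886 -1.0548]
 [-1.0069  0.3065]
 [-1.8019 -0.4219]
 [-0.4379  0.8476]
 [-0.655   0.2901]
 [-1.1029  0.1967]
 [-1.2666 -0.9464]
 [-1.4992  0.8115]
 [ 0.2739  1.1198]]
part [0.4891 0.2592 0.5931]
[[-0.0869 -0.4146]
 [-0.1108 -0.1664]
 [ 0.0063 -0.1486]
 [-0.1124 -0.2476]
 [-0.3011 -0.4992]
 [-0.1197 -0.1008]
 [-0.4105  0.156 ]
 [-0.3163 -0.5514]
 [-1.5036  0.3232]
 [-1.5308  0.2103]
 [-0.6067 -0.5425]
 [-0.6653 -0.6011]]
```

```bash
cat >> h.py <<'E'
def go(pos,yaw=None):
    "tool-axis shift (mm) and turn (deg) to TCP pos, jaw-axis yaw (tool held pointing down)"
    s=bot.state();R=s["tool_rot"];d=R.T@(np.asarray(pos)-s["tool_pos"])*1e3
    y=np.arctan2(R[1,1],R[0,1]);t=0 if yaw is None else -np.degrees((yaw-y+np.pi)%(2*np.pi)-np.pi)
    print("shift",np.round(d,1),"turn",round(t,1))
F=np.array([.608,.0526,.1273])
def barpos(t,F=F): return np.r_[F[:2],0]+Rz(F[2])@np.array([-.004*np.cos(t)-.160*np.sin(t),0,.045+.160*np.cos(t)-.004*np.sin(t)])
E
python3 -c "
from h import *
b=barpos(.11);print(b);go(b+[-.05,.03,.12],.1273)"
```

```text
[0.58663395 0.04986531 0.20359386]
shift [-105.9 -251.3  468.5] turn 60.9
```

```bash
python3 -m inch '[[-60,0,0,0],[-106,-20,40,8],[-106,-48,90,18],[-106,-75,140,28],[-106,-102,190,38],[-106,-129,240,48],[-106,-156,290,57],[-106,-183,340,61],[-106,-210,390,61],[-106,-230,430,61],[-106,-251,468,61],[-106,-251,468,61],[-106,-251,468,61],[-106,-251,468,61],[-106,-251,468,61]]' 1
python3 - <<'E'
from h import *
import cv2,json
c=bot.get_calibration("wrist");im=bot.read_camera("wrist");cv2.imwrite("pics/w1.png",im)
print(c);json.dump({k:np.asarray(v).tolist() for k,v in c.items()},open("w1.json","w"))
E
```

```text
time: 1.98
tool_pos: [0.5359, 0.0812, 0.3243]
tool_rot: [[0.0, 0.992, 0.126], [0.0, 0.126, -0.992], [-1.0, 0.0, 0.0]]
wrist_force: [0.7, 0.2, -0.0]
gripper_width: 0.0884
{'mtx': array([[352.30627326,   0.        , 317.62431706],
       [  0.        , 352.30627326, 199.5672601 ],
       [  0.        ,   0.        ,   1.        ]]), 'position': array([0.5289083 , 0.14855951, 0.49162064]), 'orientation': array([[ 0.99201051,  0.12142106,  0.03423565],
       [ 0.12614993, -0.95724138, -0.26033658],
       [ 0.00116144,  0.26257545, -0.96491077]])}
```

View pics/w1.png

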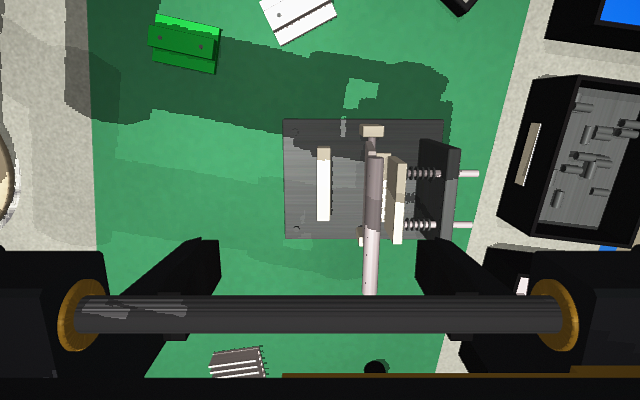

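Wrist view: the base plate corners are at (284,120), (285,238) and (443,121), and the bar's far end is at (374,156) with its axis at u≈373. The part is at the top edge (298,15). I'll refit with these.

```bash
cat > f2.py <<'E'
import json
exec(open("f.py").read().split("x,r=fit(M")[0])
W={k:np.array(v) for k,v in json.load(open("w1.json")).items()}
o+=[(W,(-.115,.085,z),[284,120]),(W,(-.115,-.085,z),[285,238]),(W,(.1,.085,z),[443,121.5]),(W,("bar",.062),[374,158]),(W,("bar",0),[373,226])][:4]
for oo in (o,o[-4:]):
    x,r=fit(M,oo,[.6,.05,.12,.1]);print("fix",x);print(r[-4:])
E
python3 f2.py
```

```text
fix [0.6094 0.0524 0.1186 0.1114]
[[-2.045  -0.8997]
 [-0.8487  1.3114]
 [ 1.3186 -1.1003]
 [-0.2513  0.4411]]
fix [0.6106 0.0523 0.1129 0.1199]
[[-0.7615 -1.225 ]
 [-0.3434  1.0337]
 [ 2.5401 -0.4814]
 [-0.0158  0.5155]]
```

```bash
sed -i 's/^F=.*/F=np.array([.6095,.0524,.119])/' h.py; python3 -c "
from h import *
b=barpos(.113);print(b);go(b+[0,0,-.019],.119)"
```

```text
[0.58763966 0.04978627 0.20352853]
shift [139.7  47.2  37.5] turn 0.4
```

```bash
python3 -m inch '[[0,24,20,0.4],[0,47,37.5,0.4],[0,47,37.5,0.4],[40,47,37.5,0.4],[80,47,37.5,0.4],[110,47,37.5,0.4],[130,47,37.5,0.4],[140,47,37.5,0.4],[140,47,37.5,0.4],[140,47,37.5,0.4],[140,47,37.5,0.4]]' && python3 -m inch '[[0,0,0,0],[0,0,0,0],[0,0,0,0],[0,0,0,0],[0,0,0,0],[0,0,0,0],[0,0,0,0],[0,0,0,0]]' 0; python3 -c "
from h import *
s=bot.state();print(s['tool_pos'],s['gripper_width'],s['wrist_force'])"
```

```text
time: 3.4
tool_pos: [0.5879, 0.0491, 0.1848]
tool_rot: [[0.001, 0.993, 0.118], [-0.0, 0.118, -0.993], [-1.0, 0.001, 0.0]]
wrist_force: [0.4, 0.2, 0.4]
gripper_width: 0.0883
time: 4.4
tool_pos: [0.5876, 0.0491, 0.1841]
tool_rot: [[0.0, 0.993, 0.118], [-0.0, 0.118, -0.993], [-1.0, 0.0, 0.0]]
wrist_force: [-1.0, 0.2, 0.8]
gripper_width: 0.0127
[0.58764312 0.04913237 0.1841272 ] 0.012652297948274039 [-0.96743247  0.16357026  0.78795749]
```

```bash
python3 -c "
from h import *
f=lambda t:np.array([-(.16*np.cos(t)-.004*np.sin(t)),-.004*np.cos(t)-.16*np.sin(t)])*1e3
for t in np.linspace(.113,1.571,19)[1:]: print(np.round(f(t)-f(.113),1).tolist(),end=' ')"
```

```text
[2.3, -12.8] [5.6, -25.3] [10.0, -37.5] [15.3, -49.3] [21.5, -60.7] [28.6, -71.5] [36.6, -81.7] [45.4, -91.2] [55.0, -100.0] [65.2, -108.0] [76.0, -115.1] [87.4, -121.3] [99.2, -126.6] [111.4, -130.9] [123.9, -134.3] [136.7, -136.5] [149.6, -137.8] [162.6, -138.0]
```

```bash
python3 -m inch '[[2.3,-12.8,0,0],[5.6,-25.3,0,0],[10,-37.5,0,0],[15.3,-49.3,0,0],[21.5,-60.7,0,0],[28.6,-71.5,0,0],[36.6,-81.7,0,0],[45.4,-91.2,0,0],[55,-100,0,0]]'; python3 -m inch '[[10.2,-8,0,0],[21,-15.1,0,0],[32.4,-21.3,0,0],[44.2,-26.6,0,0],[56.4,-30.9,0,0],[68.9,-34.3,0,0],[81.7,-36.5,0,0],[94.6,-37.8,0,0],[102,-38,0,0],[102,-38,0,0]]'
```

```text
time: 5.52
tool_pos: [0.4849, 0.0366, 0.13]
tool_rot: [[-0.008, 0.993, 0.119], [-0.002, 0.119, -0.993], [-1.0, -0.008, 0.001]]
wrist_force: [-23.5, -5.7, 21.3]
gripper_width: 0.007
time: 6.78
tool_pos: [0.4504, 0.0329, 0.0274]
tool_rot: [[-0.001, 0.993, 0.118], [0.0, 0.118, -0.993], [-1.0, -0.001, -0.0]]
wrist_force: [-5.6, 0.1, 10.4]
gripper_width: 0.0005
```

The fingers have shut, so the bar slipped out. I'll look.

Run:
```python
from h import *
import cv2
a=bot.read_camera("scene");b=bot.read_camera("top")
a=cv2.resize(a[170:300,250:450],(600,390),interpolation=cv2.INTER_CUBIC);
cv2.imwrite("pics/s2.png",a);cv2.imwrite("pics/t2.png",b)
print(bot.state()["wrist_force"])
```

```text
[-5.06869185 -0.40187114 10.56000555]
```

View pics/s2.png

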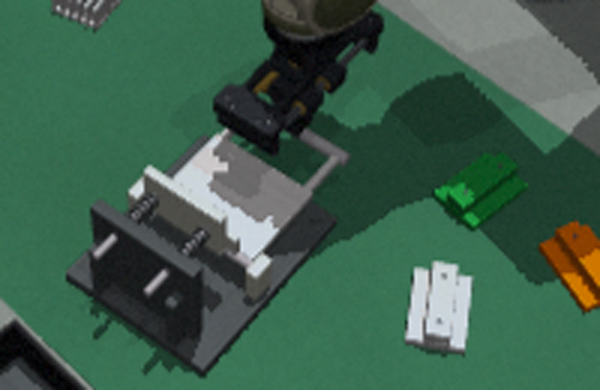

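```bash
python3 -m inch '[[-10,0,0,0],[-40,0,0,0],[-90,0,0,0],[-140,0,-30,0],[-180,0,-60,0],[-200,0,-90,0],[-200,0,-90,0],[-200,0,-90,0],[-200,0,-90,0]]'
python3 - <<'E'
from h import *
import cv2,json
c=bot.get_calibration("wrist");im=bot.read_camera("wrist");cv2.imwrite("pics/w2.png",im)
json.dump({k:np.asarray(v).tolist() for k,v in c.items()},open("w2.json","w"))
E
```

```text
time: 8.0
tool_pos: [0.4399, 0.1213, 0.2262]
tool_rot: [[-0.002, 0.993, 0.117], [-0.0, 0.117, -0.993], [-1.0, -0.002, -0.0]]
wrist_force: [0.2, -0.9, 0.4]
gripper_width: 0.0003
```

View pics/w2.png

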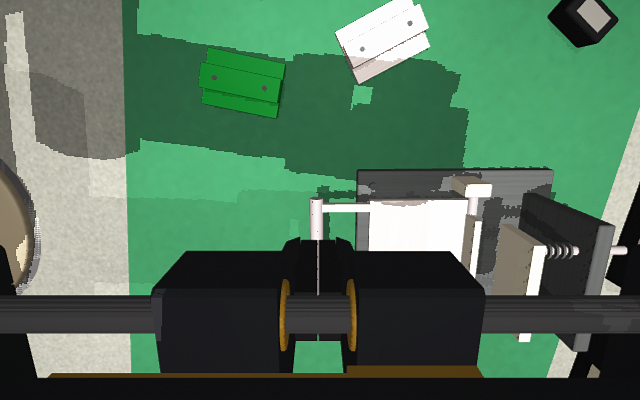

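Flap is down: bar end at (316,200), panel corner near (370,203), part at (383,40). I'll enlarge it for accurate corners.

Run:
```python
import cv2
a=cv2.imread("pics/w2.png")
p=cv2.resize(a[0:90,330:440],(440,360),interpolation=cv2.INTER_CUBIC)
q=cv2.resize(a[160:250,305:395],(360,360),interpolation=cv2.INTER_CUBIC)
cv2.imwrite("pics/w2c.png",cv2.hconcat([p,q]))
```

```text
(no output)
```

View pics/w2c.png

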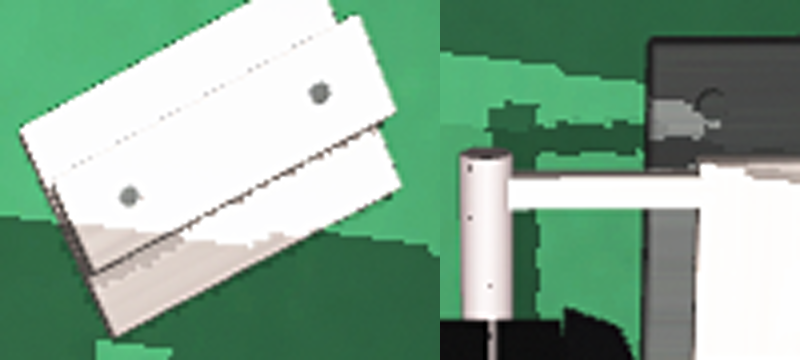

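```bash
cat > f3.py <<'E'
from h import *
import json
np.set_printoptions(precision=4,suppress=True)
W={k:np.array(v) for k,v in json.load(open("w2.json")).items()}
L=lambda u,v:[330+(u+.5)/4-.5,(v+.5)/4-.5]
Q=lambda u,v:[305+(u-440+.5)/4-.5,160+(v+.5)/4-.5]
def P(p,k): return np.r_[p[:2],0]+Rz(p[2])@np.asarray(k,float)
o=[(W,(-.04,.012,.026),L(53,182)),(W,(-.04,-.012,.026),L(95,272)),(W,(.04,-.012,.026),L(395,110)),(W,(.04,.012,.026),L(358,15)),
(W,(-.04,.028,.01),L(20,128)),(W,(-.04,-.028,.01),L(114,334)),(W,(.04,-.028,.01),L(402,185))]
x,r=fit(P,o,[.49,.26,.59]);print("part",x);print(r)
o=[(W,(-.16,.062,.041),Q(487,154)),(W,(-.115,.085,.014),Q(648,39)),(W,(-.105,.06,.045),Q(699,162)),
(W,(.1,.085,.014),[553,170]),(W,(-.16,.045,.041),Q(487,225))]
x,r=fit(P,o,[.61,.05,.12]);print("fix",x);print(r)
print(proj(W,P([.6095,.0524,.119],(-.16,.062,.041))))
print("bar",P(x,(-.16,0,.041)))
go([0.49,0.26,0.2])
E
python3 f3.py
```

```text
part [0.4907 0.2587 0.5896]
[[-0.3974 -0.723 ]
 [-0.168   0.313 ]
 [ 0.541   0.2316]
 [ 0.0322 -0.9275]
 [-0.2516 -0.0373]
 [ 0.2583  0.9529]
 [ 0.021   0.2492]]
fix [0.609  0.0532 0.1242]
[[-0.6313 -0.0343]
 [ 0.2973  1.7105]
 [-0.0185  0.506 ]
 [ 1.1615 -0.2481]
 [-0.4945 -2.1181]]
[[316.4473 198.1211]]
bar [0.4502 0.0334 0.041 ]
shift [  26.2   66.  -131.8] turn 0
```

Run:
```python
from h import *
F=np.array([.609,.053,.122])
for t in (1.3,1.4,1.5,1.571):
    b=barpos(t,F)+Rz(F[2])@[0,.062,0]; u=proj(S,b)[0]; print(t,b,(u-[250,170])*3)
u=proj(S,[.4504,.0329,.0274])[0];print((u-[250,170])*3)
```

```text
1.3 [0.4473693  0.09564692 0.08394558] [343.75772633 136.12958483]
1.4 [0.44427992 0.09526813 0.06825294] [344.39683731 143.93669055]
1.5 [0.44276097 0.0950819  0.05232797] [344.09344317 152.73412498]
1.571 [0.44264481 0.09506765 0.04096741] [343.32136013 159.52613386]
[291.89821323 137.00014128]
```

```bash
python3 -c "
from h import *
go([.4502,.0334,.022],.1225)"; python3 -m inch '[[0,0,40,0],[0,0,85,0],[0,0,88,0],[0,0,88,0]]' 1;  python3 -c "
from h import *
go([.4502,.0334,.022],.1225)"
```

```text
shift [2.043e+02 2.000e-01 8.860e+01] turn -0.3
time: 8.55
tool_pos: [0.4503, 0.0347, 0.2267]
tool_rot: [[-0.001, 0.993, 0.117], [0.0, 0.117, -0.993], [-1.0, -0.001, -0.0]]
wrist_force: [-0.8, 0.0, 0.2]
gripper_width: 0.0379
shift [ 2.047e+02 -1.000e-01  1.400e+00] turn -0.3
```

```bash
python3 -m inch '[[20,0,1,0],[40,0,1,0],[90,0,1,0],[140,0,1,0],[180,0,1,0],[195,0,1,0],[204,0,1,0],[204,0,1,0],[204,0,1,0]]' 1; python3 -m inch '[[0,0,0,0],[0,0,0,0],[0,0,0,0],[0,0,0,0],[0,0,0,0],[0,0,0,0]]' 0; python3 -m inch '[[0,0,0,0],[0,0,0,0],[0,0,0,0],[0,0,0,0],[0,0,0,0],[0,0,0,0]]'
```

```text
time: 9.68
tool_pos: [0.4503, 0.0346, 0.0236]
tool_rot: [[-0.0, 0.993, 0.119], [0.0, 0.119, -0.993], [-1.0, -0.0, -0.0]]
wrist_force: [-4.6, 2.1, 6.3]
gripper_width: 0.0881
time: 10.42
tool_pos: [0.4505, 0.0338, 0.023]
tool_rot: [[0.0, 0.993, 0.118], [-0.0, 0.118, -0.993], [-1.0, 0.0, 0.0]]
wrist_force: [-0.1, 1.0, 0.5]
gripper_width: 0.0302
time: 11.18
tool_pos: [0.4487, 0.0337, 0.0227]
tool_rot: [[-0.004, 0.993, 0.119], [-0.0, 0.119, -0.993], [-1.0, -0.004, -0.0]]
wrist_force: [-8.7, -2.3, 4.6]
gripper_width: 0.0108
```

```bash
for i in 1 2 3; do python3 -m inch '[[0,0,0,0],[0,0,0,0],[0,0,0,0],[0,0,0,0]]' | egrep 'pos|force|width'; done
```

```text
tool_pos: [0.4488, 0.0337, 0.0227]
wrist_force: [-7.7, -2.8, 4.3]
gripper_width: 0.0107
tool_pos: [0.4488, 0.0337, 0.0227]
wrist_force: [-7.8, -3.1, 4.8]
gripper_width: 0.0108
tool_pos: [0.4488, 0.0337, 0.0227]
wrist_force: [-8.8, -3.1, 4.4]
gripper_width: 0.0107
```

```bash
for r in '[[-5,0,0,0],[-10,0,0,0]]' '[[-6,0.2,0,0],[-11,0.6,0,0],[-11,0.6,0,0]]' '[[-11,1.3,0,0],[-11,1.3,0,0],[-11,1.3,0,0]]'; do :; done; python3 -m inch '[[-5,0,0,0],[-10,0,0,0],[-10,0,0,0],[-10,0,0,0]]'; python3 -m inch '[[-6,0.2,0,0],[-11,0.6,0,0],[-11,0.6,0,0],[-11,0.6,0,0]]'; python3 -m inch '[[-6,0.7,0,0],[-11,1.3,0,0],[-11,1.3,0,0],[-11,1.3,0,0]]'
```

```text
time: 13.18
tool_pos: [0.4488, 0.0337, 0.0324]
tool_rot: [[-0.004, 0.993, 0.119], [-0.0, 0.119, -0.993], [-1.0, -0.004, -0.0]]
wrist_force: [-6.5, -4.3, -1.2]
gripper_width: 0.01
time: 13.68
tool_pos: [0.4495, 0.0338, 0.0435]
tool_rot: [[-0.004, 0.993, 0.119], [-0.0, 0.119, -0.993], [-1.0, -0.004, -0.0]]
wrist_force: [-6.2, -2.4, 0.6]
gripper_width: 0.0096
time: 14.18
tool_pos: [0.4524, 0.0341, 0.0551]
tool_rot: [[0.0, 0.993, 0.118], [-0.0, 0.118, -0.993], [-1.0, 0.0, 0.0]]
wrist_force: [0.1, 0.2, -0.7]
gripper_width: 0.0005
```

```bash
for i in 1 2 3 4; do python3 -m inch '[[3,0,0,0],[3,0,0,0]]' | egrep 'pos|force|width'; done
```

```text
tool_pos: [0.4522, 0.0341, 0.0517]
wrist_force: [0.5, 0.2, -0.2]
gripper_width: 0.0004
tool_pos: [0.4522, 0.0341, 0.0488]
wrist_force: [0.1, -0.2, 0.2]
gripper_width: 0.0003
tool_pos: [0.4522, 0.0341, 0.0458]
wrist_force: [0.1, -0.2, -0.0]
gripper_width: 0.0007
tool_pos: [0.4522, 0.034, 0.0428]
wrist_force: [1.3, -0.4, -0.3]
gripper_width: 0.0007
```

Run:
```python
from h import *
import cv2
a=bot.read_camera("scene")
a=cv2.resize(a[180:260,290:390],(750,600),interpolation=cv2.INTER_CUBIC);
cv2.imwrite("pics/s3.png",a)
for P in([.4522,.034,.0428],[.4522,.034,.062]): print((proj(S,P)[0]-[290,180])*7.5)
print((proj(S,barpos(1.571))[0]-[290,180])*7.5)
```

```text
[430.40194505 248.27483242]
[432.57344894 218.80414686]
[431.77255239 248.08673232]
```

View pics/s3.png

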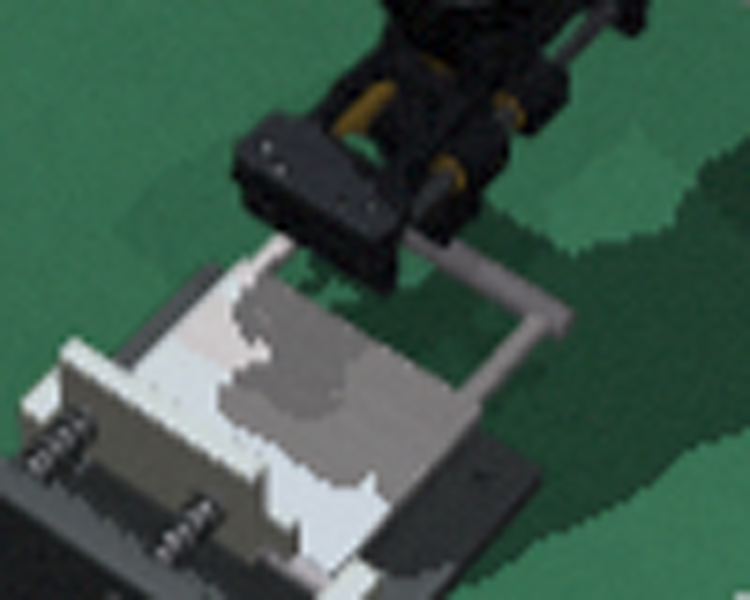

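```bash
for i in 1 2 3 4 5; do python3 -m inch '[[0,-3,0,0],[0,-3,0,0]]' | egrep 'pos|force'; done
```

```text
tool_pos: [0.4492, 0.0337, 0.043]
wrist_force: [0.5, -0.3, -1.0]
tool_pos: [0.4462, 0.0333, 0.043]
wrist_force: [-0.1, -0.1, 0.5]
tool_pos: [0.4433, 0.033, 0.043]
wrist_force: [-0.2, 0.3, 0.8]
tool_pos: [0.4403, 0.0326, 0.043]
wrist_force: [-0.1, -0.2, 0.1]
tool_pos: [0.4373, 0.0323, 0.043]
wrist_force: [0.3, 0.2, -0.4]
```

```bash
python3 -m inch '[[0,6,0,0],[0,12,0,0],[0,12,0,0]]'|egrep 'pos|force'; for i in 1 2 3 4 5; do python3 -m inch '[[4,0,0,0],[4,0,0,0]]' | egrep 'pos|force'; done
```

```text
tool_pos: [0.4499, 0.0337, 0.043]
wrist_force: [-0.4, 0.2, -1.4]
tool_pos: [0.449, 0.0337, 0.0386]
wrist_force: [-0.6, -0.3, -0.0]
tool_pos: [0.4492, 0.0337, 0.0347]
wrist_force: [-0.9, -0.8, -0.3]
tool_pos: [0.4492, 0.0337, 0.0307]
wrist_force: [-0.3, 0.5, 0.5]
tool_pos: [0.4497, 0.0336, 0.0275]
wrist_force: [-2.4, 0.5, 7.2]
tool_pos: [0.4499, 0.0336, 0.0265]
wrist_force: [-18.8, 1.0, 56.3]
```

Contact shows the fingertips are about 20 mm shorter than the reported TCP, which is why the pinch was too shallow. The flap is down, so I'll fetch the part next with that offset.

```bash
python3 -m inch '[[-10,0,0,0],[-50,0,0,0],[-100,0,0,0],[-130,0,0,0],[-130,0,0,0]]' 1; python3 -c "
from h import *
go([.4907,.2587,.08],.5896-np.pi/2)"
```

```text
time: 18.73
tool_pos: [0.4503, 0.0335, 0.1544]
tool_rot: [[0.004, 0.993, 0.118], [-0.001, 0.118, -0.993], [-1.0, 0.004, 0.001]]
wrist_force: [0.4, -0.5, -0.4]
gripper_width: 0.0483
shift [  74.4   66.4 -218.9] turn 63.0
```

```bash
python3 -m inch '[[0,15,-50,9],[0,30,-100,18],[0,45,-150,27],[0,60,-200,36],[0,66,-219,45],[0,66,-219,54],[30,66,-219,63],[60,66,-219,63],[74,66,-219,63],[74,66,-219,63],[74,66,-219,63]]' 1
python3 - <<'E'
from h import *
import cv2,json
go([.4907,.2587,.02],.5896-np.pi/2)
c=bot.get_calibration("wrist");cv2.imwrite("pics/w3.png",bot.read_camera("wrist"))
print((proj(c,[[.4907,.2587,.026]])))
E
```

```text
time: 20.1
tool_pos: [0.4895, 0.2591, 0.0797]
tool_rot: [[0.001, 0.556, -0.831], [0.0, -0.831, -0.556], [-1.0, 0.0, -0.001]]
wrist_force: [-0.4, 0.0, 0.4]
gripper_width: 0.0884
shift [59.7  0.9 -0.7] turn 0.0
[[318.45578601 211.67457104]]
```

```bash
python3 -m inch '[[30,1,-0.7,0],[55,1,-0.7,0],[68,1,-0.7,0],[68,1,-0.7,0]]'; python3 -m inch '[[6,0,0,0],[12,0,0,0],[16,0,0,0],[16,0,0,0],[16,0,0,0]]' | egrep 'pos|force|width';python3 -m inch '[[0,0,0,0],[0,0,0,0],[0,0,0,0],[0,0,0,0],[0,0,0,0],[0,0,0,0],[0,0,0,0],[0,0,0,0]]' 0| egrep 'pos|force|width'
```

```text
time: 20.65
tool_pos: [0.4902, 0.2585, 0.0111]
tool_rot: [[-0.0, 0.556, -0.831], [-0.0, -0.831, -0.556], [-1.0, -0.0, 0.0]]
wrist_force: [0.2, -0.0, 0.5]
gripper_width: 0.0887
tool_pos: [0.4903, 0.2585, -0.0048]
wrist_force: [-0.2, -0.6, -0.6]
gripper_width: 0.0877
tool_pos: [0.4902, 0.2585, -0.005]
wrist_force: [-0.0, -0.9, -0.6]
gripper_width: 0.0236
```

```bash
python3 -m inch '[[-10,0,0,0],[-40,0,0,0],[-80,0,0,0],[-115,0,0,0],[-115,0,0,0]]'; python3 -c "
from h import *
F=np.array([.609,.053,.121]);p=np.r_[F[:2],0]+Rz(F[2])@[-.05,0,.041]
go(p,.121-np.pi/2);print(p)"
```

```text
time: 22.9
tool_pos: [0.4913, 0.2589, 0.1124]
tool_rot: [[0.005, 0.556, -0.831], [0.001, -0.831, -0.556], [-1.0, 0.002, -0.005]]
wrist_force: [-0.4, 0.0, -2.9]
gripper_width: 0.0232
shift [ 71.5 213.8  61.6] turn 26.9
[0.55936558 0.04696475 0.041     ]
```

```bash
python3 -m inch '[[0,40,11,6],[0,80,23,12],[0,120,35,18],[0,160,46,24],[0,190,55,27],[0,207,60,27],[0,214,62,27],[0,214,62,27],[0,214,62,27],[0,214,62,27]]'
python3 - <<'E'
from h import *
import cv2
F=np.array([.609,.053,.121]);go(np.r_[F[:2],0]+Rz(F[2])@[-.05,0,.041],.121-np.pi/2)
a=bot.read_camera("scene");cv2.imwrite("pics/s4.png",cv2.resize(a[180:270,270:390],(720,540),interpolation=cv2.INTER_CUBIC))
cv2.imwrite("pics/w4.png",bot.read_camera("wrist"))
E
```

```text
time: 24.15
tool_pos: [0.5575, 0.0469, 0.11]
tool_rot: [[-0.0, 0.119, -0.993], [0.0, -0.993, -0.119], [-1.0, -0.0, 0.0]]
wrist_force: [0.1, -0.2, -2.2]
gripper_width: 0.0234
shift [69.   0.1 -1.9] turn -0.1
```

View pics/w4.png

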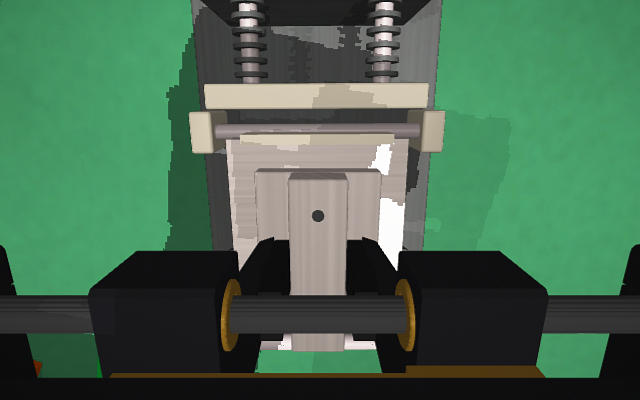

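The wrist view shows the part held straight and centred (rib u≈318, flap 227–408), with the ledge near edge at v≈143 and the part's far base edge at v≈170. I'll measure the gap.

Run:
```python
from h import *
c=bot.get_calibration("wrist");F=np.array([.609,.053,.121])
def ray(u,v,z):
    d=c["orientation"]@np.linalg.solve(c["mtx"],[u,v,1]);P=c["position"]+d*(z-c["position"][2])/d[2]
    return np.round((Rz(F[2]).T@(P-[F[0],F[1],0]))*1e3,1)
print("ledge near top",ray(317,143,.069),"ledge far top",ray(317,134,.069))
for b in(.110,.115,.120):print("part end base top",b,ray(318,170,b+.01),"rib end",ray(318,174,b+.026), "rib near",ray(318,350,b+.026))
print("panel edges",ray(229,160,.045),ray(407,160,.045),"cheek tops",ray(190,111,.056),ray(444,111,.056))
```

```text
ledge near top [-5.1  0.6 69. ] ledge far top [ 0.1  0.6 69. ]
part end base top 0.11 [-1.18e+01  1.00e-01  1.20e+02] rib end [-1.06e+01  1.00e-01  1.36e+02] rib near [-94.6   0.3 136. ]
part end base top 0.115 [-1.09e+01  1.00e-01  1.25e+02] rib end [-9.60e+00  1.00e-01  1.41e+02] rib near [-90.7   0.3 141. ]
part end base top 0.12 [-1.0e+01  1.0e-01  1.3e+02] rib end [ -8.6   0.2 146. ] rib near [-86.7   0.3 146. ]
panel edges [-18.7  59.   45. ] [-18.9 -59.   45. ] cheek tops [13.1 78.  56. ] [ 12.8 -76.8  56. ]
```

```bash
python3 -m inch '[[20,0,-2,0],[45,0,-2,0],[60,0,-2,0],[66,0,-2,0],[66,0,-2,0],[66,0,-2,0]]'| egrep 'pos|force'; for i in 1 2; do python3 -m inch '[[1.5,0,0,0],[1.5,0,0,0]]'| egrep 'pos|force'; done
```

```text
tool_pos: [0.5601, 0.0464, 0.0448]
wrist_force: [0.7, 0.7, -2.6]
tool_pos: [0.5597, 0.0464, 0.0427]
wrist_force: [0.4, 0.0, -2.4]
tool_pos: [0.5596, 0.0464, 0.0409]
wrist_force: [-1.1, -0.9, -3.5]
```

```bash
python3 -m inch '[[1.3,0,0,0],[1.3,0,0,0]]'| egrep 'pos|force';  python3 -m inch '[[0,0,0,0],[0,0,0,0],[0,0,0,0],[0,0,0,0],[0,0,0,0]]' 1| egrep 'pos|force|width'; python3 -m inch '[[-20,0,0,0],[-50,0,0,0],[-100,0,0,0],[-130,0,0,0],[-130,0,0,0],[-130,0,0,0]]'
python3 - <<'E'
from h import *
import cv2
cv2.imwrite("pics/w5.png",bot.read_camera("wrist"))
F=np.array([.609,.053,.121])
p=barpos(1.571,F);p[2]=.06;print(p);go(p,.121)
E
```

```text
tool_pos: [0.5598, 0.0464, 0.04]
wrist_force: [-0.8, 0.8, 1.3]
tool_pos: [0.5597, 0.0464, 0.0397]
wrist_force: [0.1, -0.1, -0.4]
gripper_width: 0.0712
time: 27.12
tool_pos: [0.5591, 0.0464, 0.1685]
tool_rot: [[-0.002, 0.118, -0.993], [0.0, -0.993, -0.118], [-1.0, -0.0, 0.002]]
wrist_force: [-0.0, -0.5, -1.1]
gripper_width: 0.088
[0.45017066 0.03368731 0.06      ]
shift [ 1.085e+02 -1.000e-01  1.093e+02] turn -90.1
```

View pics/w5.png

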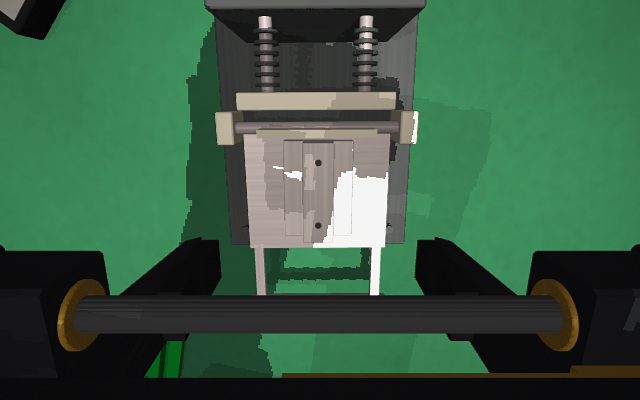

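The part lies straight, centred and rib up (u 284–353, v 140–236), with its end by the ledge. Next is the bar pinch, deeper this time.

```bash
python3 -m inch '[[0,0,30,-10],[0,0,60,-20],[0,0,90,-30],[0,0,109,-40],[0,0,109,-50],[0,0,109,-60],[0,0,109,-70],[0,0,109,-80],[0,0,109,-90],[40,0,109,-90],[80,0,109,-90],[108,0,109,-90],[108,0,109,-90],[108,0,109,-90]]' 0.45; python3 -c "
from h import *
F=np.array([.609,.053,.121])
p=barpos(1.571,F);p[2]=.003;go(p,.121)"
```

```text
time: 28.92
tool_pos: [0.4518, 0.0335, 0.0623]
tool_rot: [[0.001, 0.993, 0.118], [-0.0, 0.118, -0.993], [-1.0, 0.001, 0.0]]
wrist_force: [-0.7, 0.2, -0.0]
gripper_width: 0.0398
shift [59.3 -1.6 -0.4] turn -0.2
```

```bash
python3 -m inch '[[20,-1,0,0],[40,-1,0,0],[52,-1,0,0],[59,-1,0,0],[59,-1,0,0],[59,-1,0,0]]'| egrep 'pos|force'; python3 -m inch '[[0,0,0,0],[0,0,0,0],[0,0,0,0],[0,0,0,0],[0,0,0,0],[0,0,0,0]]' 0; python3 -c "
from h import *
f=lambda t:np.array([-(.16*np.cos(t)-.004*np.sin(t)),-.004*np.cos(t)-.16*np.sin(t)])*1e3
p=None
for t in np.linspace(1.571,0,33)[0:]: print(round(t,2),np.round(f(t)-f(1.571),1).tolist(),end=' ')"
```

```text
tool_pos: [0.4508, 0.0333, 0.0032]
wrist_force: [0.2, 0.4, 0.2]
time: 30.42
tool_pos: [0.4486, 0.0334, 0.0025]
tool_rot: [[-0.004, 0.993, 0.119], [-0.0, 0.119, -0.993], [-1.0, -0.004, -0.001]]
wrist_force: [-7.8, -2.6, 5.4]
gripper_width: 0.0125
1.57 [0.0, 0.0] 1.52 [-7.9, -0.0] 1.47 [-15.7, 0.4] 1.42 [-23.5, 1.1] 1.37 [-31.3, 2.3] 1.33 [-39.0, 3.8] 1.28 [-46.6, 5.7] 1.23 [-54.1, 8.0] 1.18 [-61.5, 10.6] 1.13 [-68.8, 13.6] 1.08 [-75.9, 17.0] 1.03 [-82.8, 20.7] 0.98 [-89.6, 24.7] 0.93 [-96.1, 29.1] 0.88 [-102.4, 33.8] 0.83 [-108.5, 38.7] 0.79 [-114.3, 44.0] 0.74 [-119.9, 49.6] 0.69 [-125.2, 55.4] 0.64 [-130.2, 61.5] 0.59 [-134.8, 67.8] 0.54 [-139.2, 74.3] 0.49 [-143.2, 81.0] 0.44 [-147.0, 88.0] 0.39 [-150.3, 95.1] 0.34 [-153.3, 102.3] 0.29 [-156.0, 109.7] 0.25 [-158.3, 117.2] 0.2 [-160.2, 124.9] 0.15 [-161.7, 132.6] 0.1 [-162.9, 140.3] 0.05 [-163.6, 148.2] 0.0 [-164.0, 156.0]
```

```bash
python3 -m inch '[[0,-2.2,0,0],[0,-2.2,0,0],[0,-2.2,0,0]]'; python3 -m inch '[[-4,0,0,0],[-8,0,0,0],[-16,0.4,0,0],[-23.5,1.1,0,0],[-23.5,1.1,0,0]]'
```

```text
time: 30.8
tool_pos: [0.4487, 0.0332, 0.0028]
tool_rot: [[0.001, 0.993, 0.118], [0.0, 0.118, -0.993], [-1.0, 0.001, 0.0]]
wrist_force: [3.8, 2.8, -2.7]
gripper_width: 0.0126
time: 31.42
tool_pos: [0.45, 0.0334, 0.0266]
tool_rot: [[0.002, 0.993, 0.118], [0.0, 0.118, -0.993], [-1.0, 0.002, 0.0]]
wrist_force: [4.6, 2.9, -3.8]
gripper_width: 0.0129
```

```bash
python3 -m inch '[[-7.8,1.5,0,0],[-15.5,3.2,0,0],[-23.1,5.1,0,0],[-30.6,7.4,0,0],[-38,10,0,0],[-45.3,13,0,0],[-52.4,16.4,0,0],[-59.3,20.1,0,0],[-66.1,24.1,0,0],[-72.6,28.5,0,0],[-78.9,33.2,0,0],[-85,38.1,0,0],[-85,38.1,0,0]]'
```

```text
time: 33.05
tool_pos: [0.4901, 0.0384, 0.1099]
tool_rot: [[0.007, 0.993, 0.117], [0.002, 0.117, -0.993], [-1.0, 0.007, -0.001]]
wrist_force: [27.0, 6.9, -28.7]
gripper_width: 0.0116
```

```bash
python3 -m inch '[[1.5,1.5,0,0],[2.5,2.5,0,0],[2.5,2.5,0,0]]'; python3 -c "
from h import *
s=bot.state();F=np.array([.609,.053,.121]);print(Rz(.121).T@(s['tool_pos']-[F[0],F[1],-.039+.045]))"
```

```text
time: 33.42
tool_pos: [0.4887, 0.0382, 0.1083]
tool_rot: [[-0.002, 0.993, 0.118], [0.0, 0.118, -0.993], [-1.0, -0.002, -0.001]]
wrist_force: [-2.4, 2.0, -2.3]
gripper_width: 0.0117
[-0.12118832 -0.00015944  0.10231253]
```

```bash
python3 -c "
from h import *
f=lambda t:np.array([-(.16*np.cos(t)-.004*np.sin(t)),-.004*np.cos(t)-.16*np.sin(t)])*1e3
for a,b,n in((.82,.54,6),(.54,.24,6),(.24,0,9)):
  print(a,b,[np.round(f(t)-f(a),1).tolist() for t in np.linspace(a,b,n+1)[1:]])"
```

```text
0.82 0.54 [[-5.5, 5.1], [-10.7, 10.4], [-15.7, 16.0], [-20.4, 21.8], [-24.8, 27.8], [-28.9, 34.0]]
0.54 0.24 [[-4.1, 6.9], [-7.9, 13.9], [-11.3, 21.2], [-14.3, 28.6], [-17.0, 36.1], [-19.3, 43.8]]
0.24 0 [[-1.1, 4.1], [-2.0, 8.3], [-2.9, 12.5], [-3.6, 16.7], [-4.2, 20.9], [-4.7, 25.1], [-5.1, 29.4], [-5.4, 33.7], [-5.5, 37.9]]
```

```bash
python3 -m inch '[[-5.5,5.1,0,0],[-10.7,10.4,0,0],[-15.7,16,0,0],[-20.4,21.8,0,0],[-24.8,27.8,0,0],[-28.9,34,0,0],[-28.9,34,0,0],[-28.9,34,0,0]]'
```

```text
time: 34.42
tool_pos: [0.5242, 0.0426, 0.1366]
tool_rot: [[0.001, 0.993, 0.118], [0.001, 0.118, -0.993], [-1.0, 0.001, -0.001]]
wrist_force: [8.7, 5.4, -18.1]
gripper_width: 0.0109
```

```bash
python3 -m inch '[[-2,7.5,0,0],[-5.5,15,0,0],[-8.7,22.2,0,0],[-11.3,29.6,0,0],[-14,37,0,0],[-16,44.5,0,0],[-16,44.5,0,0],[-16,44.5,0,0]]'
```

```text
time: 35.42
tool_pos: [0.5676, 0.048, 0.1532]
tool_rot: [[-0.001, 0.993, 0.118], [0.001, 0.118, -0.993], [-1.0, -0.001, -0.001]]
wrist_force: [-0.1, 4.8, -8.7]
gripper_width: 0.0103
```

```bash
python3 -m inch '[[0,0,0,0],[0,0,0,0],[0,0,0,0],[-3,0,0,0],[-7,0,0,0],[-7,0,0,0]]' 0.35; python3 -m inch '[[0,0,0,0],[0,0,0,0],[0,0,0,0],[0,0,0,0],[0,0,0,0],[0,0,0,0]]' 0
```

```text
time: 36.17
tool_pos: [0.5678, 0.0473, 0.1611]
tool_rot: [[0.001, 0.993, 0.118], [-0.0, 0.118, -0.993], [-1.0, 0.001, 0.0]]
wrist_force: [-0.3, 0.1, 0.1]
gripper_width: 0.0306
time: 36.92
tool_pos: [0.5675, 0.0473, 0.1606]
tool_rot: [[-0.0, 0.993, 0.118], [-0.0, 0.118, -0.993], [-1.0, -0.0, 0.0]]
wrist_force: [-3.2, -0.4, 1.9]
gripper_width: 0.0128
```

```bash
python3 -m inch '[[-1.1,4.1,0,0],[-2,8.3,0,0],[-2.9,12.5,0,0],[-3.6,16.7,0,0],[-3.6,16.7,0,0],[-3.6,16.7,0,0]]'|egrep 'pos|force|width'; python3 -m inch '[[-0.3,2,0,0],[-0.6,4.2,0,0],[-0.9,6.3,0,0],[-1.1,8.4,0,0],[-1.1,8.4,0,0],[-1.1,8.4,0,0]]'|egrep 'pos|force|width'; python3 -c "
from h import *
s=bot.state();print(Rz(.121).T@(s['tool_pos']-[.609,.053,0]))"
```

```text
tool_pos: [0.5841, 0.0494, 0.1637]
wrist_force: [-2.7, 1.0, -6.5]
gripper_width: 0.0127
tool_pos: [0.5925, 0.0504, 0.1648]
wrist_force: [-2.5, 0.8, -13.4]
gripper_width: 0.0128
[-0.01672738 -0.00061325  0.16484854]
```

```bash
python3 -m inch '[[1.5,2,0,0],[1.5,4,0,0],[1.5,6,0,0],[1.4,8,0,0],[1.4,10,0,0],[1.4,11,0,0],[1.4,11,0,0],[1.4,11,0,0]]'|egrep 'pos|force|width';  python3 - <<'E'
from h import *
import cv2
s=bot.state();print(Rz(.121).T@(s['tool_pos']-[.609,.053,0]),s['time'],s['wrist_force'])
a=bot.read_camera("scene");cv2.imwrite("pics/s6.png",a)
cv2.imwrite("pics/s6c.png",cv2.resize(a[180:300,265:365],(600,600) if 0 else (500,600),interpolation=cv2.INTER_CUBIC))
E
```

```text
tool_pos: [0.6038, 0.0517, 0.1649]
wrist_force: [-4.9, 1.5, -3.2]
gripper_width: 0.0123
[-0.00532796 -0.00066734  0.16487635] 39.425 [-4.86859436  1.52866459 -3.22414615]
```

Run:
```python
from h import *
import cv2,json
c=bot.get_calibration("wrist");w=bot.read_camera("wrist");cv2.imwrite("pics/w6.png",w)
json.dump({k:np.asarray(v).tolist() for k,v in c.items()},open("w6.json","w"))
a=cv2.imread("pics/s6.png")
A=cv2.resize(a[195:275,268:348],(400,400),interpolation=cv2.INTER_CUBIC)
B=cv2.resize(w[100:260,240:400],(400,400),interpolation=cv2.INTER_CUBIC)
cv2.imwrite("pics/c6.png",cv2.hconcat([A,B]))
F=np.array([.609,.053,.121]);g=lambda p:np.r_[F[:2],0]+Rz(F[2])@p
for d in(0,.0055,.011,.0165):
  for y in (.045,-.045):
    P=g(np.array([.015+d,y,.130])); print(d,y,"scene",np.round((proj(S,P)[0]-[268,195])*5),"wrist",np.round((proj(c,P)[0]-[240,100])*2.5))
```

```text
0 0.045 scene [281. 232.] wrist [275. 109.]
0 -0.045 scene [151. 147.] wrist [267. 465.]
0.0055 0.045 scene [274. 238.] wrist [299. 109.]
0.0055 -0.045 scene [145. 154.] wrist [289. 465.]
0.011 0.045 scene [268. 245.] wrist [323. 109.]
0.011 -0.045 scene [139. 160.] wrist [310. 464.]
0.0165 0.045 scene [261. 252.] wrist [347. 109.]
0.0165 -0.045 scene [132. 166.] wrist [332. 464.]
```

View pics/c6.png

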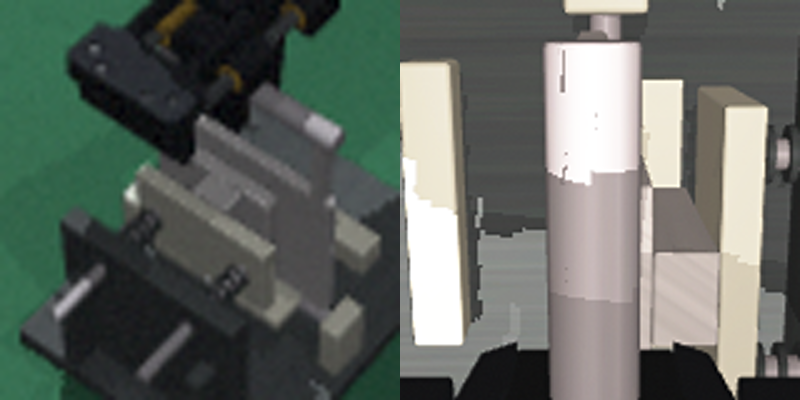

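The right half (wrist crop) shows the rib flat against the pad. The pad's front top edge is at u=323, which is what I predicted for an 11 mm push. I'll do a short steadiness check, then hand in.

```bash
python3 -m inch '[[0,0,0,0],[0,0,0,0],[0,0,0,0],[0,0,0,0],[0,0,0,0],[0,0,0,0],[0,0,0,0],[0,0,0,0]]'
python3 - <<'E'
from h import *
import cv2
w=bot.read_camera("wrist");print(np.abs(w.astype(int)-cv2.imread("pics/w6.png"))[100:260,380:540].mean())
print(bot.state()['wrist_force'],bot.hand_in())
E
```

```text
time: 40.52
tool_pos: [0.6038, 0.0517, 0.1649]
tool_rot: [[0.001, 0.993, 0.118], [-0.0, 0.118, -0.993], [-1.0, 0.001, 0.0]]
wrist_force: [-4.8, 1.6, -2.7]
gripper_width: 0.0121
0.5267317708333333
the job is handed in; nothing more can be done
[-4.87325879  1.1821955  -2.9760499 ] None
```

The job is done and handed in at about 40.6 s. The flap is upright with the spreader on it, and the gripper is still holding the bar.

**What I did:** I pulled the flap down by its bar and laid the bare aluminium spreader on it rib up, centred, about 3 mm short of the ledge. I released the part, then raised the flap until the rib pressed on the pad.

**Last checks:**
- **Pad travel:** in the wrist picture the pad's front edge lies where I predicted it for an 11 mm push, and the rib is against it.
- **Force:** the steady pull at the bar was about 4.9 N, which works out to roughly 11–12 N on the pad.
- **Steadiness:** over the last second the pose did not change and the force moved by only about 0.5 N.

**What did not go to plan:**
- **Short fingertips:** they turned out about 20 mm shorter than the reported TCP. My first pinch was too shallow and the bar slipped out on the way down; the flap still ended fully down. A test lift then slipped in the same way.
- **Probing force:** while finding this out, the shut fingertips briefly pressed on the bar with about 56 N. That was the fingers rather than the gripper body, but it is above the 40 N figure.
- **Raising the flap:** forces off the bar's arc reached about 39 N. I corrected for that, and near upright I briefly let go of the bar and gripped it again.
- **Not re-checked:** I did not take a final picture of the rest of the bench. The earlier views showed nothing disturbed.

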